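# Set out the board supports on a stencil printer's tooling plate

### The arm

A 7-joint arm with a two-finger parallel gripper is mounted at the origin on the work surface. World frame = base frame: x ahead of the robot, y to its left, z up, the work surface at z = 0. Lengths are in m, angles in rad, forces in N, time in s.
With the tool pointing down it reaches from about 0.35 to 0.9 m from the base axis. Payload 8.1 kg.
Tool frame: the origin (TCP) lies at the centre of the arm's flange, where the gripper is bolted on; the fingertips stand 178 mm ahead of it and the grasp point (between the pads) lies 159 mm ahead of it; x points along the fingers, z is the direction in which the jaws open and shut, and the axes are right-handed (so a half turn about x gives the same grasp; the last joint's range is limited). The gripper opens to 92 mm and grips with 3 to 60 N. Pads are 19 mm wide; open, the fingers measure 130 mm over their backs; the gripper's body (75 mm by 190 mm) begins 47 mm behind the grasp point.
Start: joints at [-1.353, 0.434, 0.025, 1.573, -0.012, 1.134, -0.075], TCP at [0.197, 0.593, 0.405] pointing down, gripper open.
Joint ranges: [-2.62, 2.62], [-0.44, 2.09], [-1.27, 1.32], [0.08, 2.57], [-1.32, 4.46], [0.12, 2], [-2.74, 2.74]. Speed limits (rad/s): [2.22, 2.22, 3.01, 3.01, 3.14, 3.14, 3.14].

### API

Orientations are given as a rotation vector (axis times angle).
In Python, from cell import arm, get_image, search_frame, pinpoint gives the robot as it stands.
- The arm moves only by the tool arm_command, never from a script. Its argument "motion" is a list of rows, each a list of 7 numbers: the finger opening in mm, from 0 to 91.8, then the shift along the tool's x, y, z in mm, then the turn, a rotation vector about the tool's x, y, z in degrees. In form: [[fingers, x, y, z, ax, ay, az], ...]. A call has 1 to 5 rows; each row shifts and turns the commanded pose from where the row before left it, along the tool's axes as they then stand; what a row does not reach is not made up. A row lasts 1/8 s, in which the tool goes at most 62.5 mm and 10.7 degrees, less where a joint would pass 70% of its speed; a pose out of reach is approached as far as the arm can. A call with a gripper value outside its range is refused whole. The fingers move at their own pace and stop on an object; "newtons" is the grip in N (left out, the last holds). Time passes only in rows, so rows that do not move let the fingers close. It gives the time, the measured TCP pose, the force and the opening at its end, in the units of the state.
- arm.observe(): the state, without advancing time (a new reading comes with each control period).
- get_image(name): name is "scene" or "top" or "wrist"; returns a dict with "frame" (400x640x3 uint8, red, green, blue), "range_z" (400x640 float32, m along the optical axis (not along the pixel's ray), 0 where there is no reading), "K" (3x3 intrinsics, pixels), "origin" and "rotation" of the camera in the world; the wrist camera has in their place "tool_from_camera" (4x4, takes a point from camera to tool coordinates, whose origin is the TCP and whose axes are the tool frame's). Camera axes: x right, y down, z forward; pixel columns grow to the right and rows downward; lengths in m; the calibration is good to about 2 mm. A picture is of the moment at which its call begins: read the wrist's pose just before it.
- arm.sign_off(): hands the job in, once; it reports no verdict.
Trained networks look in the newest picture that a camera, given by its name, has taken for a name from the list of things; names that differ only in an ending like _2 or _b are one class to them, and where a whole thing is asked for, a point or a joint stands for the part that bears it (a point fixed in the world has none). Each returns a list of dicts, best first, with "p" (0 to 1); they miss things now and then, are a little off and sometimes report something else, mostly with a low value. They report only what shows in the picture. A call takes as long as a camera call. They do not tell look-alikes from the thing itself.
- search_frame(camera, target): "point" ([x, y, z] in m, in world coordinates, good to about 4 mm: the middle of the surface that is visible of it).
- pinpoint(camera, target): "point" ([x, y, z] in m, in world coordinates, good to about 4 mm: a listed point, or the origin of a listed thing).
The state is a dict: "clock": time; "joints": joint angles; "dq": joint speeds; "joint_efforts": joint torques, N m; "position": TCP position; "ee_rot": TCP orientation; "force": force on the tool from outside, world axes, zero at the start; "ft_torque": the same for the moment, N m; "width": opening from 0.0 (shut) to 1.0 (fully open).
Only numpy, scipy, OpenCV 4.12 (cv2) and the standard library are available. Lean on these libraries where they do the work, as an engineer would, in place of code of your own. Each camera call takes 0.05 s, during which the arm holds its last target. There are 200 camera calls.

### The job

Set up the black tooling plate for the next circuit board, so that every support on it comes level with the finger of the height gauge: stand the two tall posts upright on the two round outlines, set the square riser block on the square outline and square with it, and lay on top of the block, lined up with its sides, the one spacer that brings it up to the finger. Leave the short post and the other spacer where they are on the bench, and do not knock the height gauge.

Things in the scene. Friction and masses are not known exactly. Their poses are not given: they have to be found in the camera images.
- tall_post_1: loose support post, 60 mm tall in all, standing: round black foot 36 mm in diameter and 12 mm high, bare aluminium shaft 22 mm in diameter above it, black rubber tip 16 mm in diameter (the top 4 mm). Origin at the centre of its underside, z up along the shaft. About 130 g.
- tall_post_2: a second loose support post, identical to tall_post_1 (60 mm tall); either may stand on either round outline.
- short_post: a support post of the same pattern and diameters but only 36 mm tall, for another job: too short for this one, stays where it is. Origin at the centre of its underside.
- riser_block: loose solid square block of bare aluminium, 44 x 44 mm and 40 mm tall, with a dark round bore 16 mm wide in the middle of its flat top and a small screw hole near each corner. Origin at the centre of its underside, z up, x and y square to its sides. About 200 g.
- thick_spacer: loose square spacer plate of bare aluminium, 44 x 44 mm and 20 mm thick, lying flat, with a small screw hole near each corner and no bore in the middle. Origin at the centre of its underside, x and y square to its sides. About 105 g.
- thin_spacer: loose square spacer plate of bare aluminium, 44 x 44 mm and only 10 mm thick, lying flat on the bench, with a small screw hole near each corner and no bore in the middle. Origin at the centre of its underside.
- round_mark_1: flat white paper disc 58 mm in diameter stuck on the tooling plate, with the foot of a post drawn on it as a black circle (38 mm inside, 43 mm outside). Origin at the centre of the circle, on the plate's surface, 15 mm above the bench. It has no thickness to speak of. The plate is a fixed black steel plate 250 x 340 mm and 15 mm thick.
- round_mark_2: a second paper disc with a drawn circle, identical to round_mark_1.
- square_mark: flat white paper square 64 mm wide stuck on the tooling plate, with a black square drawn on it (46 mm inside, 51 mm outside), the place of the riser block. Origin at its centre, on the plate's surface, 15 mm above the bench; x and y run along the sides of the drawn square, which may be turned against the plate.
- height_gauge: fixed height gauge near one far corner of the tooling plate: grey base 40 x 50 mm and 14 mm high, steel column, black clamp, and a flat steel finger that points towards the robot (along the gauge's -x) with its underside 60 mm above the plate. 74 mm tall in all. Origin at the centre of its underside, on the plate.
There are look-alikes about, which are no part of the job. Leave any blue look-alike of the thick_spacer alone. What is shaped like the tall_post_2 but green is not meant.

How it is judged:
At the end, for the whole second after the job is handed in: Posts upright on the plate, one within 12 mm of each round outline's centre; block within 10 mm and 11 degrees of the square outline; 20 mm spacer flat on the block within 8 mm and 11 degrees; all released, at rest; short post and thin spacer within 30 mm of their start (((horizontal distance between tall_post_1 and round_mark_1 below 0.012 m and horizontal distance between tall_post_2 and round_mark_2 below 0.012 m) or (horizontal distance between tall_post_1 and round_mark_2 below 0.012 m and horizontal distance between tall_post_2 and round_mark_1 below 0.012 m)) and z of tall_post_1 in the frame of round_mark_1 between -0.003 and 0.003 m and z of tall_post_2 in the frame of round_mark_1 between -0.003 and 0.003 m and horizontal distance between riser_block and square_mark below 0.01 m and z of riser_block in the frame of square_mark between -0.003 and 0.003 m and (angle between the x axis of riser_block and the x axis of square_mark, either way round below 0.2 rad or angle between the x axis of riser_block and the y axis of square_mark, either way round below 0.2 rad) and horizontal distance between thick_spacer and riser_block below 0.008 m and z of thick_spacer in the frame of square_mark between 0.037 and 0.043 m and (angle between the x axis of thick_spacer and the x axis of riser_block, either way round below 0.2 rad or angle between the x axis of thick_spacer and the y axis of riser_block, either way round below 0.2 rad) and linear speed of each of tall_post_1, tall_post_2, riser_block, thick_spacer below 0.02 m/s and angular speed of each of tall_post_1, tall_post_2, riser_block, thick_spacer below 0.2 rad/s and angle between each of tall_post_1, tall_post_2, riser_block, thick_spacer's own z axis and vertical below 0.07 rad and distance of each of short_post, thin_spacer from where it was at the start of the episode below 0.03 m); the robot touches nothing.
It fails at once if the height gauge is knocked (pushed with more than 10 N) (contact force between height_gauge and anything else above 10 N).
It also fails if it takes over 128 s, if anything falls off the work surface, if the arm or the gripper's body presses on something with over 40 N, if the wrist force passes 120 N, or if a joint passes its speed limit or range.

## Working session

There is one attempt and no reset: what is moved stays moved. The work goes in short steps, Python scripts to look and compute and a tool call to move; the robot and the scene stay as the last step left them, time stands still between calls to the robot, and variables do not carry over. Pictures are saved under pics/ and viewed, about 12 in all and at most 16, crops included, and the job is handed in when it is done.

Besides the shell and the picture viewer there is one more tool, called after ">>>" by a JSON object that holds its "method" and its "body". arm_command: Moves the arm, as the interface text tells. Its arguments: {"type":"object","properties":{"motion":{"type":"array"},"newtons":{"type":"number"}},"required":["motion"]}

```bash
mkdir -p pics; ls; python3 - <<'E'
from cell import arm,get_image,search_frame,pinpoint
import cv2
s=arm.observe();print(s)
for c in("top","scene"):
    im=get_image(c);cv2.imwrite(f"pics/{c}0.png",im["frame"][:,:,::-1]);print(c,im["K"],im["origin"],im["rotation"])
    for t in["tall_post_1","short_post","riser_block","thick_spacer","thin_spacer","round_mark_1","square_mark","height_gauge"]:
        print(t,[(round(d["p"],2),[round(float(v),3) for v in d["point"]]) for d in pinpoint(c,t)])
E
```

```text
pics
{'clock': 0.0, 'joints': array([-1.35258009,  0.43526615,  0.02499861,  1.57409082, -0.01159538,
        1.13400348, -0.07510723]), 'dq': array([ 4.85235859e-04, -6.05456561e-05, -6.03706100e-04, -2.92855749e-04,
        1.95072113e-03, -6.28956158e-04, -8.24432744e-04]), 'joint_efforts': array([-5.55147744e-04, -6.67820406e+01,  9.84716043e-01, -3.14468551e+01,
       -6.05141418e-02,  4.25667933e-02,  1.70570052e-04]), 'position': array([0.19706015, 0.59288373, 0.40392066]), 'ee_rot': array([-0.97069058,  1.34534455,  0.96890598]), 'force': array([ 0.97860314,  0.09990988, -0.95587737]), 'ft_torque': array([ 0.02301949, -0.03832315, -0.01724556]), 'width': 1.001221476614789}
top [[448.0738101    0.         321.85724484]
 [  0.         448.0738101  200.86386091]
 [  0.           0.           1.        ]] [0.49147564 0.01708446 1.22918511] [-2.21172087  2.188987   -0.08465411]
tall_post_1 [(0.74, [0.534, -0.311, 0.002]), (0.7, [0.438, -0.109, 0.003]), (0.49, [0.485, -0.037, 0.001])]
short_post [(0.46, [0.547, -0.087, 0.002])]
riser_block [(0.77, [0.622, -0.298, 0.0])]
thick_spac
[... 398 characters left out ...]

 [  0.           0.           1.        ]] [ 1.28819629 -0.20280188  0.59422078] [-1.84658596 -1.32307589  0.71765467]
tall_post_1 [(0.93, [0.533, -0.313, -0.002]), (0.89, [0.437, -0.11, -0.002]), (0.86, [0.488, -0.034, -0.0]), (0.35, [0.638, -0.092, -0.0])]
short_post [(0.62, [0.546, -0.089, 0.005])]
riser_block [(0.74, [0.62, -0.301, -0.003])]
thick_spacer [(0.86, [0.737, -0.264, -0.002]), (0.78, [0.64, -0.091, 0.004]), (0.76, [0.384, -0.035, -0.002])]
thin_spacer [(0.69, [0.413, -0.306, 0.002])]
round_mark_1 [(0.93, [0.637, 0.237, 0.015]), (0.78, [0.544, 0.338, 0.015]), (0.41, [0.536, -0.314, 0.001])]
square_mark [(0.63, [0.499, 0.139, 0.018])]
height_gauge [(0.63, [0.64, 0.069, 0.015])]
```

View pics/top0.png

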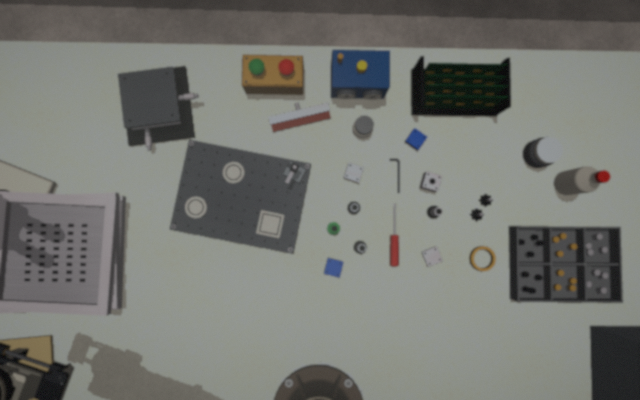

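View pics/scene0.png

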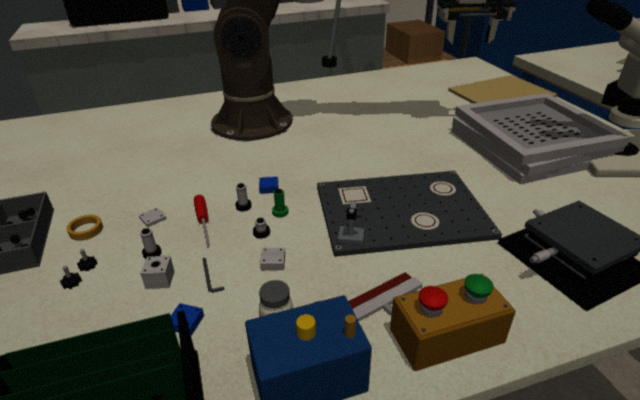

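The top view shows the plate marks at left: discs near (233,172) and (195,207), and a square at (269,224). The gauge is near (292,176). The bare tall posts are at (361,247) and (434,212), and the green one at (334,229) is a decoy. The short post is at (354,208). The block is at (431,182), the thick spacer probably at (353,173), and the thin one at (432,256). Next I'll write a planning helper and fly over the plate.

```bash
cat > h.py <<'E'
import numpy as np, sys
from scipy.spatial.transform import Rotation as R
from cell import arm,get_image,search_frame,pinpoint
def pose():
    s=arm.observe(); r=R.from_rotvec(s["ee_rot"]).as_matrix()
    return np.array(s["position"]),r,s
def status():
    p,r,s=pose(); g=p+r[:,0]*.159
    print("t%.2f grasp"%s["clock"],(g*1000).round(1),"yaw %.1f"%np.degrees(np.arctan2(r[1,2],r[0,2])),"down",r[:,0].round(3),"w %.1f"%(s["width"]*91.8),"F",np.round(s["force"],1),"j7 %.2f"%s["joints"][6])
    return g,r
def plan(x,y,z,yaw=None):
    """world grasp target (mm), jaw yaw deg mod 180 -> total shift in the tool axes, turn to be made after it"""
    g,r=status(); d=r.T@(np.array([x,y,z])-g*1000); 
    Rt=r
    if yaw is not None:
        a=np.degrees(np.arctan2(r[1,2],r[0,2])); da=(yaw-a+90)%180-90
        c,s=np.cos(np.radians(a+da)),np.sin(np.radians(a+da)); z_=np.array([c,s,0]);x_=np.array([0,0,-1.]);Rt=np.c_[x_,np.cross(z_,x_),z_]
    w=np.degrees(R.from_matrix(r.T@Rt).as_rotvec())
    print("shift",d.round(1),"turn",w.round(1),"rows>=",int(max(np.ceil(np.linalg.norm(d)/55),np.ceil(np.linalg.norm(w)/10.5))))
def wrist(name=None):
    p,r,s=pose(); im=get_image("wrist"); T=im["tool_from_camera"]
    Rc=r@T[:3,:3]; o=p+r@T[:3,3]
    if name:
        import cv2; cv2.imwrite(f"pics/{name}.png",im["frame"][:,:,::-1])
    return im,Rc,o
def pts(im,Rc,o):
    v,u=np.mgrid[:400,:640]; z=im["range_z"]; K=im["K"]
    c=np.dstack([(u-K[0,2])/K[0,0]*z,(v-K[1,2])/K[1,1]*z,z])
    return c@Rc.T+o
E
python3 -c "
from h import *
plan(480,190,300,10);print(get_image('wrist')['tool_from_camera'])"
```

```text
t0.90 grasp [197.1 593.1 245.7] yaw 71.6 down [ 0.  0. -1.] w 91.6 F [-0.4 -0.4  0.3] j7 -0.08
shift [ -54.3 -395.6 -293.3] turn [61.6  0.   0. ] rows>= 10
[[ 7.66611984e-04 -2.65986848e-01  9.63976353e-01  2.08769382e-02]
 [-6.49561229e-04 -9.63976565e-01 -2.65986390e-01  7.30643476e-02]
 [ 9.99999495e-01 -4.22253310e-04 -9.11770731e-04  1.52408646e-03]
 [ 0.00000000e+00  0.00000000e+00  0.00000000e+00  1.00000000e+00]]
```

>>> {"method": "arm_command", "body": {"motion": [[90,-5,-40,-29,0,0,0],[90,-5,-40,-29,0,0,0],[90,-5,-40,-29,0,0,0],[90,-5,-40,-29,0,0,0],[90,-5,-40,-29,0,0,0]]}}

```text
clock: 1.58
position: [0.342, 0.391, 0.4301]
ee_rot: [-0.969, 1.343, 0.97]
force: [1.0, -0.0, 0.2]
width: 0.982
```

>>> {"method": "arm_command", "body": {"motion": [[90,-5,-40,-29,0,0,0],[90,-5,-40,-29,0,0,0],[90,-5,-40,-29,0,0,0],[90,-5,-40,-29,0,0,0],[90,-5,-40,-29,0,0,0]]}}

```text
clock: 2.2
position: [0.4859, 0.1903, 0.4552]
ee_rot: [-0.97, 1.343, 0.97]
force: [1.0, 0.7, -0.5]
width: 0.979
```

>>> {"method": "arm_command", "body": {"motion": [[90,0,0,0,0,0,0],[90,0,0,0,0,0,0]]}}

```text
clock: 2.45
position: [0.485, 0.1921, 0.4547]
ee_rot: [-0.969, 1.344, 0.97]
force: [0.8, -0.1, 0.4]
width: 0.979
```

```bash
python3 -c "
from h import *
status();im,Rc,o=wrist('w1')
for t in ['round_mark_1','square_mark','height_gauge']: print(t,[(round(d['p'],2),np.round(np.array(d['point'])*1000,1)) for d in pinpoint('wrist',t)])
np.savez('w1.npz',f=im['frame'],P=pts(im,Rc,o))"
```

```text
t2.45 grasp [485.  192.1 295.7] yaw 71.6 down [-0.  0. -1.] w 89.9 F [ 0.8 -0.1  0.4] j7 0.83
round_mark_1 [(0.7, array([643.1, 238.1,  15.3])), (0.68, array([543.3, 333.3,  14.4]))]
square_mark [(0.71, array([502.6, 134.2,  13.2]))]
height_gauge [(0.87, array([635.2,  72.2,  15.4]))]
```

View pics/w1.png

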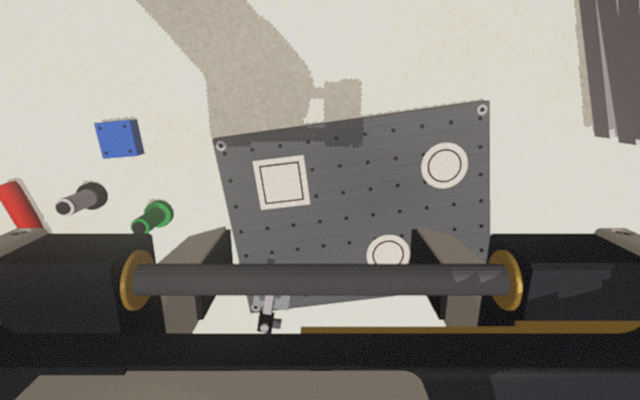

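The wrist view shows the square mark at (281,182), and the round marks at (444,165) and (388,252, lower edge hidden by the gripper). The gauge is at (266,305). I'll fit these geometrically.

```bash
python3 -c "
from h import *
import cv2
d=np.load('w1.npz');f=d['f'];P=d['P']
m=((f.min(2)>150)).astype(np.uint8)
m[:,:, ]=m
inner=np.zeros_like(m); 
for (u,v,r,k) in [(281,182,36,'sq'),(444,165,28,'c1'),(388,252,26,'c2')]:
    q=np.zeros_like(m); cv2.circle(q,(u,v),r,1,-1); q&=m
    if k=='c2': q[262:]=0
    pp=P[q>0]*1000; pp=pp[abs(pp[:,2]-15)<8]
    xy=pp[:,:2].astype(np.float32); h=cv2.convexHull(xy)
    if k=='sq': 
        print(k,cv2.minAreaRect(h),pp.mean(0))
    elif k=='c1': print(k,cv2.minEnclosingCircle(h),pp.mean(0))
    else:
        h=h[:,0]; A=np.c_[2*h,np.ones(len(h))]; # algebraic fit of upper arc
        v0=None
        s=np.linalg.lstsq(A,(h**2).sum(1),rcond=None)[0]; print(k,s[:2],np.sqrt(s[2]+s[0]**2+s[1]**2), cv2.minEnclosingCircle(h))
plan(621,-260,300,80)
"
```

```text
sq ((497.5401916503906, 136.41372680664062), (65.2744369506836, 65.22332763671875), 78.68050384521484) [496.7269538  136.87345163  14.66030114]
c1 ((541.3604125976562, 337.9612731933594), 29.718162536621094) [540.59928252 337.90431761  14.46425726]
c2 [636.16570761 238.5509561 ] 28.99099985172468 ((636.3522338867188, 238.60743713378906), 29.68806266784668)
t2.65 grasp [484.6 192.9 295.6] yaw 71.7 down [-0.  0. -1.] w 89.9 F [ 0.6  0.1 -1.5] j7 0.84
shift [  -4.5 -271.5 -387.3] turn [-8.3  0.  -0. ] rows>= 9
```

>>> {"method": "arm_command", "body": {"motion": [[90,0,-29,-38,0,0,0],[90,0,-29,-38,0,0,0],[90,0,-29,-38,0,0,0],[90,0,-29,-38,0,0,0],[90,0,-29,-38,0,0,0]]}}

```text
clock: 3.28
position: [0.5632, -0.0347, 0.4547]
ee_rot: [-0.971, 1.343, 0.971]
force: [0.7, 1.4, 0.1]
width: 0.982
```

>>> {"method": "arm_command", "body": {"motion": [[90,0,-29,-38,0,0,0],[90,0,-29,-38,0,0,0],[90,0,-29,-38,0,0,0],[90,0,-29,-38,0,0,0],[90,0,-29,-38,0,0,0]]}}

```text
clock: 3.9
position: [0.6414, -0.2606, 0.4545]
ee_rot: [-0.971, 1.343, 0.971]
force: [0.9, 0.6, 0.4]
width: 0.98
```

>>> {"method": "arm_command", "body": {"motion": [[90,0,0,0,0,0,0],[90,0,0,0,0,0,0]]}}

```text
clock: 4.15
position: [0.6409, -0.2592, 0.4542]
ee_rot: [-0.97, 1.344, 0.971]
force: [0.5, 0.3, 0.5]
width: 0.983
```

```bash
python3 -c "
from h import *
status();im,Rc,o=wrist('w2')
for t in ['tall_post_1','riser_block','thick_spacer','thin_spacer','short_post']: print(t,[(round(d['p'],2),np.round(np.array(d['point'])*1000,1)) for d in pinpoint('wrist',t)])
np.savez('w2.npz',f=im['frame'],P=pts(im,Rc,o))"
```

```text
t4.15 grasp [ 640.8 -259.   295.2] yaw 71.7 down [-0.001  0.001 -1.   ] w 90.2 F [0.5 0.3 0.5] j7 1.74
tall_post_1 [(0.72, array([ 537.2, -313.1,    1.1]))]
riser_block [(0.93, array([ 620. , -298.5,    0.9]))]
thick_spacer [(0.9, array([636.8, -92.5,  -2.4])), (0.62, array([ 7.367e+02, -2.623e+02, -3.000e-01])), (0.58, array([542.9, -94.5,   2.3]))]
thin_spacer []
short_post [(0.79, array([545.1, -94.5,   2.2]))]
```

View pics/w2.png

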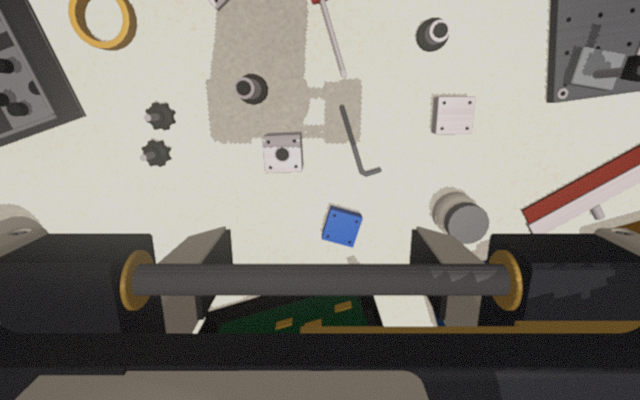

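The block is at (282,153) and the thick spacer at (454,115). A tall post is at (250,89) and the short post at (432,34). I'll fit their tops from depth.

```bash
python3 -c "
from h import *
import cv2
P=np.load('w2.npz')['P']*1000
def sel(x,y,r,z0,z1):
    m=(np.hypot(P[...,0]-x,P[...,1]-y)<r)&(P[...,2]>z0)&(P[...,2]<z1); return P[m]
for n,x,y,z in [('block',620,-299,40),('spacer',638,-92,20)]:
    q=sel(x,y,38,z-5,z+5); print(n,len(q),q.mean(0).round(1),cv2.minAreaRect(q[:,:2].astype(np.float32)))
q=sel(535,-313,20,55,66);print('post tip',len(q),q.mean(0))
q=sel(545,-90,20,30,42);print('short tip',len(q),q.mean(0))
"
```

```text
block 1414 [ 615.2 -297.    39. ] ((615.6317749023438, -297.41748046875), (44.2409782409668, 44.090721130371094), 73.85264587402344)
spacer 1416 [638.8 -89.1  18.8] ((639.24560546875, -88.61747741699219), (44.49259567260742, 43.189125061035156), 71.59645080566406)
post tip 278 [ 534.62338563 -308.53266189   57.86773461]
short tip 344 [543.88152916 -90.89680561  33.25989343]
```

```bash
python3 -c "
from h import *
plan(615.5,-297.2,80,73.9)"
```

```text
t4.45 grasp [ 640.7 -259.2  296. ] yaw 71.7 down [ 0.  0. -1.] w 90.2 F [1.  0.6 0.6] j7 1.74
shift [216.   12.1 -44.1] turn [-2.2  0.   0. ] rows>= 5
```

>>> {"method": "arm_command", "body": {"motion": [[90,43,2.4,-8.8,0,0,0],[90,43,2.4,-8.8,0,0,0],[90,43,2.4,-8.8,0,0,0],[90,43,2.4,-8.8,0,0,0],[90,43,2.4,-8.8,-2.2,0,0]]}}

```text
clock: 5.08
position: [0.6153, -0.2979, 0.2387]
ee_rot: [-1.0, 1.329, 0.999]
force: [0.0, -0.1, 0.0]
width: 0.98
```

>>> {"method": "arm_command", "body": {"motion": [[90,0,0,0,0,0,0],[90,0,0,0,0,0,0]]}}

```text
clock: 5.32
position: [0.6162, -0.2981, 0.2415]
ee_rot: [-1.0, 1.328, 0.997]
force: [0.0, 0.1, 0.8]
width: 0.981
```

```bash
python3 -c "
from h import *
plan(615.5,-297.2,30,73.9)"
```

```text
t5.33 grasp [ 616.5 -298.2   82.5] yaw 73.8 down [ 0.002 -0.    -1.   ] w 90.0 F [0.  0.1 0.8] j7 1.90
shift [52.5  1.4  0.6] turn [-0.1  0.   0.1] rows>= 1
```

>>> {"method": "arm_command", "body": {"motion": [[90,26,0.7,0.3,0,0,0],[90,26,0.7,0.3,0,0,0],[90,0,0,0,0,0,0],[40,0,0,0,0,0,0],[40,0,0,0,0,0,0]], "newtons": 30}}

```text
clock: 5.95
position: [0.6149, -0.2976, 0.1897]
ee_rot: [-1.001, 1.328, 0.996]
force: [-0.1, -0.0, 0.0]
width: 0.812
```

>>> {"method": "arm_command", "body": {"motion": [[35,0,0,0,0,0,0],[35,0,0,0,0,0,0],[35,0,0,0,0,0,0],[35,0,0,0,0,0,0]]}}

```text
clock: 6.45
position: [0.6141, -0.2974, 0.1878]
ee_rot: [-0.999, 1.33, 0.999]
force: [-0.0, -0.4, 1.0]
width: 0.478
```

```bash
python3 -c "
from h import *
status()"
```

```text
t6.45 grasp [ 614.1 -297.4   28.8] yaw 73.8 down [ 0.  0. -1.] w 43.9 F [-0.  -0.4  1. ] j7 1.92
```

>>> {"method": "arm_command", "body": {"motion": [[35,-20,0,0,0,0,0],[35,-50,0,0,0,0,0],[35,-50,0,0,0,0,0]]}}

```text
clock: 6.82
position: [0.6139, -0.2973, 0.31]
ee_rot: [-0.998, 1.33, 0.999]
force: [0.6, -0.3, -1.8]
width: 0.476
```

```bash
python3 -c "
from h import *
plan(497.3,136.6,145,78.7)"
```

```text
t6.83 grasp [ 613.9 -297.3  151. ] yaw 73.8 down [-0. -0. -1.] w 43.7 F [ 0.6 -0.3 -1.8] j7 1.88
shift [  6.  233.  384.2] turn [-4.9 -0.  -0. ] rows>= 9
```

>>> {"method": "arm_command", "body": {"motion": [[35,0,23.3,38.4,0,0,0],[35,0,23.3,38.4,0,0,0],[35,0,23.3,38.4,0,0,0],[35,0,23.3,38.4,0,0,0],[35,0,23.3,38.4,0,0,0]]}}

```text
clock: 7.45
position: [0.5553, -0.0792, 0.309]
ee_rot: [-0.999, 1.329, 0.998]
force: [0.5, -0.1, -1.7]
width: 0.477
```

>>> {"method": "arm_command", "body": {"motion": [[35,0,23.3,38.4,0,0,0],[35,0,23.3,38.4,0,0,0],[35,0,23.3,38.4,0,0,0],[35,0,23.3,38.4,0,0,0],[35,0,23.3,38.4,-4.9,0,0]]}}

```text
clock: 8.07
position: [0.497, 0.1377, 0.309]
ee_rot: [-1.064, 1.294, 1.063]
force: [0.8, 0.8, -1.9]
width: 0.476
```

>>> {"method": "arm_command", "body": {"motion": [[35,25,0,0,0,0,0],[35,25,0,0,0,0,0],[35,0,0,0,0,0,0],[35,0,0,0,0,0,0]]}}

```text
clock: 8.57
position: [0.4978, 0.1363, 0.259]
ee_rot: [-1.063, 1.295, 1.062]
force: [0.6, 0.5, -1.3]
width: 0.473
```

```bash
python3 -c "
from h import *
plan(497.3,136.6,45,78.7)"
```

```text
t8.57 grasp [498.  136.3 100. ] yaw 78.7 down [ 0.001  0.    -1.   ] w 43.4 F [ 0.6  0.5 -1.3] j7 1.21
shift [55.   0.8  0.1] turn [-0.   0.   0.1] rows>= 1
```

>>> {"method": "arm_command", "body": {"motion": [[35,25,0.8,0,0,0,0],[35,20,0,0,0,0,0],[35,8,0,0,0,0,0],[35,1,0,0,0,0,0],[35,1,0,0,0,0,0]]}}

```text
clock: 9.2
position: [0.4971, 0.1366, 0.2036]
ee_rot: [-1.063, 1.294, 1.062]
force: [-0.2, -0.2, -1.3]
width: 0.478
```

```bash
python3 -c "
from h import *
plan(497.3,136.6,43.8,78.7)"
```

```text
t9.20 grasp [497.3 136.7  44.6] yaw 78.7 down [ 0.001  0.001 -1.   ] w 43.9 F [-0.2 -0.2 -1.3] j7 1.25
shift [ 0.8 -0.  -0.1] turn [0.  0.  0.1] rows>= 1
```

>>> {"method": "arm_command", "body": {"motion": [[35,1,0,0,0,0,0],[35,0,0,0,0,0,0],[60,0,0,0,0,0,0],[70,0,0,0,0,0,0],[70,0,0,0,0,0,0]]}}

```text
clock: 9.82
position: [0.4967, 0.1366, 0.2018]
ee_rot: [-1.063, 1.296, 1.063]
force: [0.2, 0.3, -0.4]
width: 0.742
```

>>> {"method": "arm_command", "body": {"motion": [[70,-20,0,0,0,0,0],[80,-50,0,0,0,0,0],[90,-50,0,0,0,0,0],[90,-60,0,0,0,0,0],[90,-60,0,0,0,0,0]]}}

```text
clock: 10.45
position: [0.4962, 0.1364, 0.4436]
ee_rot: [-1.063, 1.296, 1.063]
force: [1.5, 0.7, -0.1]
width: 0.979
```

>>> {"method": "arm_command", "body": {"motion": [[90,0,0,0,0,0,0],[90,0,0,0,0,0,0]]}}

```text
clock: 10.7
position: [0.4963, 0.1365, 0.4415]
ee_rot: [-1.063, 1.296, 1.063]
force: [-0.5, -0.3, -1.4]
width: 0.978
```

```bash
cat >> h.py <<'E'
def rect(P,x,y,r,z,dz=5):
    import cv2
    q=P[(np.hypot(P[...,0]-x,P[...,1]-y)<r)&(abs(P[...,2]-z)<dz)]
    print(len(q),q.mean(0).round(1),cv2.minAreaRect(q[:,:2].astype(np.float32)))
E
python3 -c "
from h import *
status();im,Rc,o=wrist('w3');P=pts(im,Rc,o)*1000
rect(P,497,137,40,55)
plan(639,-88.8,80,71.6)"
```

```text
t10.70 grasp [496.3 136.6 282.5] yaw 78.7 down [-0.  0. -1.] w 89.8 F [-0.5 -0.3 -1.4] j7 1.11
1564 [498.6 137.4  54. ] ((498.9164733886719, 137.3667449951172), (43.63413619995117, 43.71754455566406), 78.49012756347656)
t10.75 grasp [495.9 136.5 281.7] yaw 78.7 down [-0.002 -0.001 -1.   ] w 90.1 F [ 0.3  0.  -0.3] j7 1.11
shift [ 201.6 -184.7 -192.7] turn [ 7.1 -0.1 -0.1] rows>= 7
```

View pics/w3.png

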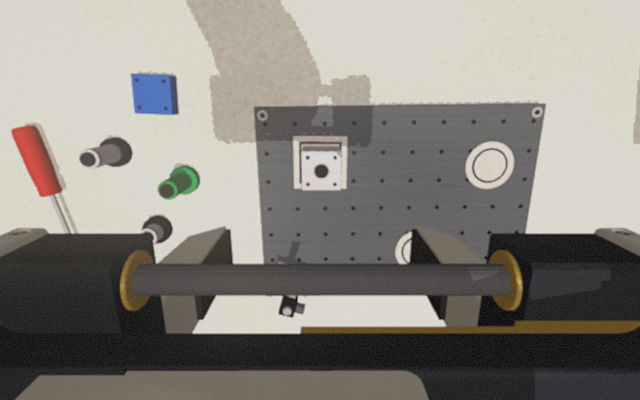

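The block sits squarely on its mark at (321,170). Next is the spacer.

>>> {"method": "arm_command", "body": {"motion": [[90,0,-26.4,-27.5,0,0,0],[90,0,-26.4,-27.5,0,0,0],[90,0,-26.4,-27.5,0,0,0],[90,0,-26.4,-27.5,0,0,0],[90,0,-26.4,-27.5,0,0,0]]}}

```text
clock: 11.38
position: [0.5994, -0.0251, 0.4397]
ee_rot: [-1.062, 1.299, 1.065]
force: [0.6, 1.0, 0.2]
width: 0.982
```

>>> {"method": "arm_command", "body": {"motion": [[90,0,-26.4,-27.5,0,0,0],[90,0,-26.4,-27.5,0,0,0],[90,50,0,0,7.1,0,0],[90,50,0,0,0,0,0],[90,50,0,0,0,0,0]]}}

```text
clock: 12.0
position: [0.6394, -0.0884, 0.2883]
ee_rot: [-0.968, 1.347, 0.971]
force: [-0.2, -0.3, 0.7]
width: 0.981
```

>>> {"method": "arm_command", "body": {"motion": [[80,50,0,0,0,0,0],[80,0,0,0,0,0,0],[80,0,0,0,0,0,0]]}}

```text
clock: 12.38
position: [0.6405, -0.0888, 0.2426]
ee_rot: [-0.97, 1.344, 0.969]
force: [0.9, -0.2, 1.0]
width: 0.872
```

```bash
python3 -c "
from h import *
plan(639,-88.8,22,71.6)"
```

```text
t12.38 grasp [640.5 -88.8  83.6] yaw 71.6 down [ 0. -0. -1.] w 80.1 F [ 0.9 -0.2  1. ] j7 1.60
shift [61.6  1.5 -0.4] turn [-0. -0.  0.] rows>= 2
```

>>> {"method": "arm_command", "body": {"motion": [[80,30,0.8,0,0,0,0],[80,25,0.7,0,0,0,0],[80,6,0,0,0,0,0],[60,0,0,0,0,0,0],[35,0,0,0,0,0,0]]}}

```text
clock: 13.0
position: [0.6395, -0.0881, 0.1824]
ee_rot: [-0.971, 1.342, 0.968]
force: [-0.2, 0.4, 0.5]
width: 0.706
```

>>> {"method": "arm_command", "body": {"motion": [[35,0,0,0,0,0,0],[35,0,0,0,0,0,0],[35,0,0,0,0,0,0],[35,0,0,0,0,0,0]]}}

```text
clock: 13.5
position: [0.6389, -0.088, 0.1812]
ee_rot: [-0.97, 1.344, 0.969]
force: [-1.0, 0.3, 5.5]
width: 0.474
```

```bash
python3 -c "
from h import *
status()"
```

```text
t13.50 grasp [639.  -88.   22.2] yaw 71.6 down [ 0.001 -0.    -1.   ] w 43.5 F [-1.   0.3  5.5] j7 1.63
```

>>> {"method": "arm_command", "body": {"motion": [[35,-20,0,0,0,0,0],[35,-50,0,0,0,0,0],[35,-50,0,0,0,0,0],[35,-50,0,0,0,0,0]]}}

```text
clock: 14.0
position: [0.6384, -0.0879, 0.3534]
ee_rot: [-0.97, 1.344, 0.969]
force: [0.9, 0.1, -1.7]
width: 0.482
```

```bash
python3 -c "
from h import *
plan(498.6,137.2,190,78.6)"
```

```text
t14.00 grasp [638.5 -87.9 194.4] yaw 71.6 down [ 0. -0. -1.] w 44.2 F [ 0.9  0.1 -1.7] j7 1.55
shift [  4.3 203.8 169.5] turn [-7.  0.  0.] rows>= 5
```

>>> {"method": "arm_command", "body": {"motion": [[35,0,40.8,33.9,0,0,0],[35,0,40.8,33.9,0,0,0],[35,0,40.8,33.9,0,0,0],[35,0,40.8,33.9,0,0,0],[35,0,40.8,33.9,-7,0,0]]}}

```text
clock: 14.62
position: [0.4974, 0.1385, 0.3518]
ee_rot: [-1.063, 1.295, 1.063]
force: [0.7, 1.0, -1.9]
width: 0.473
```

>>> {"method": "arm_command", "body": {"motion": [[35,30,0,0,0,0,0],[35,30,0,0,0,0,0],[35,20,0,0,0,0,0],[35,0,0,0,0,0,0],[35,0,0,0,0,0,0]]}}

```text
clock: 15.25
position: [0.499, 0.1372, 0.2719]
ee_rot: [-1.061, 1.296, 1.061]
force: [0.2, -0.8, -1.0]
width: 0.477
```

```bash
python3 -c "
from h import *
plan(498.4,137.1,78,78.6)"
```

```text
t15.25 grasp [499.2 137.3 112.9] yaw 78.6 down [ 0.001  0.    -1.   ] w 43.8 F [ 0.2 -0.8 -1. ] j7 1.25
shift [34.9  0.8 -0.4] turn [-0.   0.   0.1] rows>= 1
```

>>> {"method": "arm_command", "body": {"motion": [[35,20,0.8,0,0,0,0],[35,12,0,0,0,0,0],[35,2,0,0,0,0,0],[35,0,0,0,0,0,0],[35,0,0,0,0,0,0]]}}

```text
clock: 15.88
position: [0.4981, 0.1375, 0.2373]
ee_rot: [-1.062, 1.296, 1.061]
force: [0.2, 0.2, -1.3]
width: 0.474
```

```bash
python3 -c "
from h import *
plan(498.4,137.1,77.2,78.6)"
```

```text
t15.88 grasp [498.2 137.5  78.3] yaw 78.6 down [ 0.001  0.    -1.   ] w 43.5 F [ 0.2  0.2 -1.3] j7 1.28
shift [ 1.1 -0.3 -0.4] turn [0. 0. 0.] rows>= 1
```

>>> {"method": "arm_command", "body": {"motion": [[35,0.8,0,0,0,0,0],[35,0.6,0,0,0,0,0],[50,0,0,0,0,0,0],[60,0,0,0,0,0,0],[60,0,0,0,0,0,0]]}}

```text
clock: 16.5
position: [0.4978, 0.1375, 0.2353]
ee_rot: [-1.062, 1.297, 1.062]
force: [0.2, 0.2, -0.2]
width: 0.649
```

>>> {"method": "arm_command", "body": {"motion": [[60,0,0,0,0,0,0],[70,-15,0,0,0,0,0],[80,-50,0,0,0,0,0],[90,-60,0,0,0,0,0],[90,-60,0,0,0,0,0]]}}

```text
clock: 17.12
position: [0.4974, 0.137, 0.4232]
ee_rot: [-1.061, 1.296, 1.061]
force: [0.6, 0.6, -0.1]
width: 0.976
```

>>> {"method": "arm_command", "body": {"motion": [[90,-20,0,0,0,0,0],[90,0,0,0,0,0,0],[90,0,0,0,0,0,0]]}}

```text
clock: 17.5
position: [0.4974, 0.1374, 0.4397]
ee_rot: [-1.061, 1.298, 1.062]
force: [-0.1, -0.9, -0.6]
width: 0.984
```

```bash
python3 -c "
from h import *
status();im,Rc,o=wrist('w4');P=pts(im,Rc,o)*1000
rect(P,498,137,40,75)
q=P[(np.hypot(P[...,0]-436,P[...,1]+110)<22)&(abs(P[...,2]-59)<5)]; print('postB',len(q),q.mean(0) if len(q) else 0)
plan(436,-110,290,10)"
```

```text
t17.50 grasp [497.2 137.3 280.7] yaw 78.6 down [-0.001 -0.    -1.   ] w 90.3 F [-0.1 -0.9 -0.6] j7 1.13
1774 [498.8 138.6  73.9] ((499.4292907714844, 138.4740447998047), (44.08244705200195, 44.18281173706055), 78.41736602783203)
postB 327 [ 436.44991667 -105.5861026    57.34047144]
t17.55 grasp [497.1 137.2 280.3] yaw 78.6 down [-0.002 -0.001 -1.   ] w 89.7 F [-0.5  0.1 -0.8] j7 1.13
shift [  -9.4   11.1 -254.4] turn [68.6 -0.1 -0. ] rows>= 7
```

View pics/w4.png

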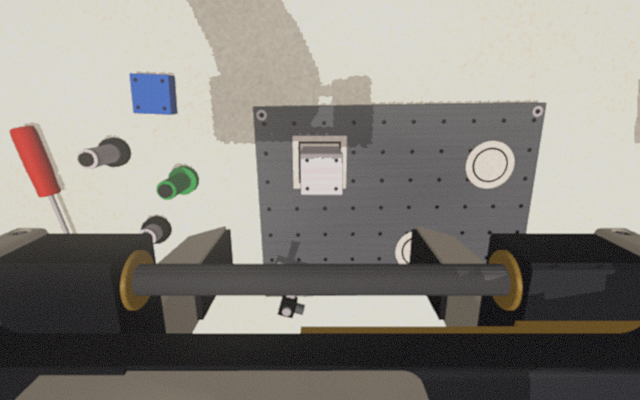

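The spacer is on the block, lined up, at (499,138.5) and yaw 78.4, against the block's (499,137.4) and 78.5. Now tall post B, using an opening of 56 mm.

>>> {"method": "arm_command", "body": {"motion": [[60,0,2.2,-50.3,0,0,0],[60,0,2.2,-50.3,0,0,0],[60,0,2.2,-50.3,0,0,0],[60,0,2.2,-50.3,0,0,0],[60,0,2.2,-50.3,0,0,0]]}}

```text
clock: 18.18
position: [0.4365, -0.1083, 0.4393]
ee_rot: [-1.061, 1.298, 1.063]
force: [1.5, 1.0, 0.2]
width: 0.652
```

>>> {"method": "arm_command", "body": {"motion": [[60,45,0,0,0,0,0],[60,45,0,0,0,0,0],[60,45,0,0,0,0,0],[60,45,0,0,0,0,0],[60,0,0,0,0,0,0]]}}

```text
clock: 18.8
position: [0.4356, -0.1068, 0.2575]
ee_rot: [-1.058, 1.304, 1.066]
force: [0.5, -0.2, -0.1]
width: 0.655
```

```bash
python3 -c "
from h import *
im,Rc,o=wrist('w5');P=pts(im,Rc,o)*1000
q=P[(np.hypot(P[...,0]-436,P[...,1]+107)<20)&(P[...,2]>56)&(P[...,2]<64)]; print('postB',len(q),q.mean(0) if len(q) else 0,q[:,0:2].min(0),q[:,:2].max(0))
q=P[(np.hypot(P[...,0]-436,P[...,1]+107)<26)&(abs(P[...,2]-12)<3)]; print('foot',len(q),q.mean(0),q[:,0:2].min(0),q[:,:2].max(0))
plan(436.8,-107,40,78.6)"
```

```text
postB 612 [ 436.37315999 -107.45919954   58.78742295] [ 426.06395082 -118.22655855] [446.63739796 -98.92541137]
foot 863 [ 430.56414873 -106.18199507   11.09145754] [ 419.18367094 -125.15115175] [450.2837072  -90.04280478]
t18.85 grasp [ 435.8 -107.2  100.4] yaw 78.6 down [-0.005 -0.    -1.   ] w 60.2 F [-0.2  0.   0.9] j7 1.85
shift [60.4 -1.2  0.5] turn [-0.  -0.1 -0.3] rows>= 2
```

View pics/w5.png

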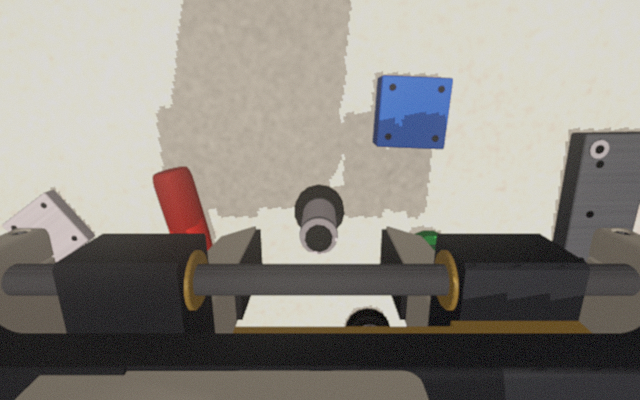

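>>> {"method": "arm_command", "body": {"motion": [[44,0,-0.6,0,0,0,0],[44,0,0,0,0,0,0],[44,30,0,0,0,0,0],[44,28,0,0,0,0,0],[44,2,0,0,0,0,0]]}}

```text
clock: 19.48
position: [0.4378, -0.1069, 0.2001]
ee_rot: [-1.061, 1.297, 1.063]
force: [-0.2, 0.9, -0.4]
width: 0.48
```

>>> {"method": "arm_command", "body": {"motion": [[12,0,0,0,0,0,0],[12,0,0,0,0,0,0],[12,0,0,0,0,0,0],[12,0,0,0,0,0,0],[12,0,0,0,0,0,0]]}}

```text
clock: 20.1
position: [0.4384, -0.1072, 0.2012]
ee_rot: [-1.062, 1.295, 1.06]
force: [-0.7, 1.2, 8.9]
width: 0.232
```

```bash
python3 -c "
from h import *
status()"
```

```text
t20.10 grasp [ 438.7 -107.2   42.2] yaw 78.6 down [ 0.002  0.    -1.   ] w 21.3 F [-0.7  1.2  8.9] j7 1.95
```

>>> {"method": "arm_command", "body": {"motion": [[12,-15,0,0,0,0,0],[12,-45,0,0,0,0,0],[12,-50,0,0,0,0,0],[12,-50,0,0,0,0,0]]}}

```text
clock: 20.6
position: [0.4374, -0.1072, 0.3625]
ee_rot: [-1.061, 1.297, 1.061]
force: [1.4, 1.0, -2.3]
width: 0.232
```

```bash
python3 -c "
from h import *
plan(541,338,200,78.7)"
```

```text
t20.60 grasp [ 437.3 -107.2  203.5] yaw 78.6 down [-0. -0. -1.] w 21.3 F [ 1.4  1.  -2.3] j7 1.70
shift [  3.4 -13.5 456.9] turn [-0.1 -0.  -0. ] rows>= 9
```

>>> {"method": "arm_command", "body": {"motion": [[12,0,-1.5,45.7,0,0,0],[12,0,-1.5,45.7,0,0,0],[12,0,-1.5,45.7,0,0,0],[12,0,-1.5,45.7,0,0,0],[12,0,-1.5,45.7,0,0,0]]}}

```text
clock: 21.22
position: [0.4902, 0.1167, 0.3613]
ee_rot: [-1.061, 1.297, 1.061]
force: [0.9, -0.6, -1.0]
width: 0.237
```

>>> {"method": "arm_command", "body": {"motion": [[12,0,-1.5,45.7,0,0,0],[12,0,-1.5,45.7,0,0,0],[12,0,-1.5,45.7,0,0,0],[12,0,-1.5,45.7,0,0,0],[12,0,-1.5,45.7,0,0,0]]}}

```text
clock: 21.85
position: [0.5427, 0.3392, 0.3614]
ee_rot: [-1.062, 1.297, 1.061]
force: [1.3, -0.6, -1.3]
width: 0.231
```

>>> {"method": "arm_command", "body": {"motion": [[12,50,0,0,0,0,0],[12,50,0,0,0,0,0],[12,0,0,0,0,0,0],[12,0,0,0,0,0,0]]}}

```text
clock: 22.35
position: [0.5436, 0.3381, 0.2626]
ee_rot: [-1.062, 1.295, 1.06]
force: [1.0, 0.2, -1.0]
width: 0.238
```

```bash
python3 -c "
from h import *
plan(542.3,338,57.5,78.6)"
```

```text
t22.35 grasp [543.9 338.2 103.6] yaw 78.6 down [ 0.002  0.001 -1.   ] w 21.8 F [ 1.   0.2 -1. ] j7 1.04
shift [46.1  1.6 -0.5] turn [-0.   0.1  0.1] rows>= 1
```

>>> {"method": "arm_command", "body": {"motion": [[12,25,1,0,0,0,0],[12,15,0,0,0,0,0],[12,4,0,0,0,0,0],[12,0,0,0,0,0,0],[12,0,0,0,0,0,0]]}}

```text
clock: 22.98
position: [0.5423, 0.3383, 0.2172]
ee_rot: [-1.061, 1.295, 1.061]
force: [0.2, -0.1, -0.9]
width: 0.232
```

```bash
python3 -c "
from h import *
plan(542.3,338,56.8,78.6)"
```

```text
t22.98 grasp [542.5 338.4  58.2] yaw 78.6 down [ 0.001  0.001 -1.   ] w 21.3 F [ 0.2 -0.1 -0.9] j7 1.06
shift [ 1.4  0.1 -0.4] turn [0.  0.1 0. ] rows>= 1
```

>>> {"method": "arm_command", "body": {"motion": [[12,0.8,0,0,0,0,0],[12,0.7,0,0,0,0,0],[12,0,0,0,0,0,0]]}}

```text
clock: 23.35
position: [0.5423, 0.3382, 0.2163]
ee_rot: [-1.061, 1.295, 1.062]
force: [-3.0, -1.6, 9.8]
width: 0.23
```

>>> {"method": "arm_command", "body": {"motion": [[30,0,0,0,0,0,0],[44,0,0,0,0,0,0],[44,0,0,0,0,0,0],[50,-15,0,0,0,0,0],[50,-50,0,0,0,0,0]]}}

```text
clock: 23.98
position: [0.541, 0.3379, 0.279]
ee_rot: [-1.062, 1.302, 1.062]
force: [0.3, 1.2, 1.2]
width: 0.543
```

>>> {"method": "arm_command", "body": {"motion": [[80,-60,0,0,0,0,0],[80,-60,0,0,0,0,0],[80,-40,0,0,0,0,0],[80,0,0,0,0,0,0],[80,0,0,0,0,0,0]]}}

```text
clock: 24.6
position: [0.5416, 0.338, 0.4398]
ee_rot: [-1.061, 1.297, 1.062]
force: [-0.4, -0.7, 0.7]
width: 0.87
```

```bash
python3 -c "
from h import *
im,Rc,o=wrist('w6');P=pts(im,Rc,o)*1000
q=P[(np.hypot(P[...,0]-541,P[...,1]-338)<25)&(abs(P[...,2]-75)<5)]; print('tip',len(q),q.mean(0))
for t in ['tall_post_1','round_mark_1']: print(t,[(round(d['p'],2),np.round(np.array(d['point'])*1000,1)) for d in pinpoint('wrist',t)])
plan(535.5,-309,280,78.6)"
```

```text
tip 256 [540.15073519 340.03088779  72.9022548 ]
tall_post_1 [(0.96, array([541.6, 341.4,  14.8])), (0.77, array([486.6, -39.3,   2.6]))]
round_mark_1 [(0.76, array([542.8, 334.5,  12.7]))]
t24.75 grasp [541.3 337.9 279.6] yaw 78.6 down [-0.002 -0.001 -1.   ] w 80.0 F [-1.5  0.7 -0.6] j7 0.95
shift [ 5.000e-01 -1.220e+02 -6.353e+02] turn [ 0.  -0.1 -0.1] rows>= 12
```

View pics/w6.png

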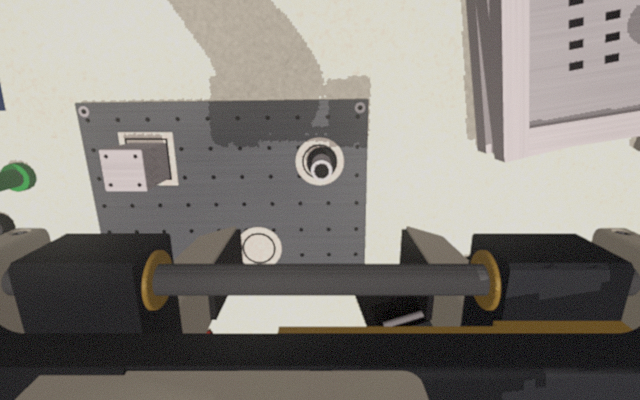

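Post B stands centred on its circle at (320,163). Now the other tall post.

>>> {"method": "arm_command", "body": {"motion": [[60,0,-9.4,-48.9,0,0,0],[60,0,-9.4,-48.9,0,0,0],[60,0,-9.4,-48.9,0,0,0],[60,0,-9.4,-48.9,0,0,0],[60,0,-9.4,-48.9,0,0,0]]}}

```text
clock: 25.38
position: [0.5393, 0.0876, 0.439]
ee_rot: [-1.061, 1.298, 1.062]
force: [0.2, 0.3, 0.8]
width: 0.653
```

>>> {"method": "arm_command", "body": {"motion": [[60,0,-9.4,-48.9,0,0,0],[60,0,-9.4,-48.9,0,0,0],[60,0,-9.4,-48.9,0,0,0],[60,0,-9.4,-48.9,0,0,0],[60,0,-9.4,-48.9,0,0,0]]}}

```text
clock: 26.0
position: [0.5372, -0.1611, 0.439]
ee_rot: [-1.061, 1.298, 1.063]
force: [0.4, 0.4, -0.2]
width: 0.653
```

>>> {"method": "arm_command", "body": {"motion": [[60,0,-9.4,-48.9,0,0,0],[60,0,-9.4,-48.9,0,0,0],[60,0,-9.4,-48.9,0,0,0],[60,45,0,0,0,0,0],[60,45,0,0,0,0,0]]}}

```text
clock: 26.62
position: [0.5358, -0.31, 0.348]
ee_rot: [-1.06, 1.298, 1.061]
force: [1.4, 0.7, -0.4]
width: 0.651
```

>>> {"method": "arm_command", "body": {"motion": [[60,45,0,0,0,0,0],[60,45,0,0,0,0,0],[60,0,0,0,0,0,0]]}}

```text
clock: 27.0
position: [0.5348, -0.308, 0.2562]
ee_rot: [-1.056, 1.3, 1.068]
force: [0.6, -0.1, 0.3]
width: 0.651
```

```bash
python3 -c "
from h import *
status();im,Rc,o=wrist('w7');P=pts(im,Rc,o)*1000
q=P[(np.hypot(P[...,0]-535,P[...,1]+309)<22)&(P[...,2]>56)&(P[...,2]<64)]; print('postA',len(q),q.mean(0),q[:,0:2].min(0),q[:,:2].max(0))
plan(*q.mean(0)[:2],41,78.6)"
```

```text
t27.00 grasp [ 533.7 -307.5   97.2] yaw 78.6 down [-0.007  0.003 -1.   ] w 59.8 F [ 0.6 -0.1  0.3] j7 2.21
postA 617 [ 534.27520266 -308.85500197   58.76500047] [ 523.66896382 -319.48948177] [ 544.83443885 -298.81273366]
t27.05 grasp [ 535.1 -308.7   99.7] yaw 78.6 down [-0.004  0.001 -1.   ] w 60.0 F [0.9 0.8 0.3] j7 2.21
shift [58.7  0.6 -0.3] turn [-0.   0.  -0.2] rows>= 2
```

View pics/w7.png

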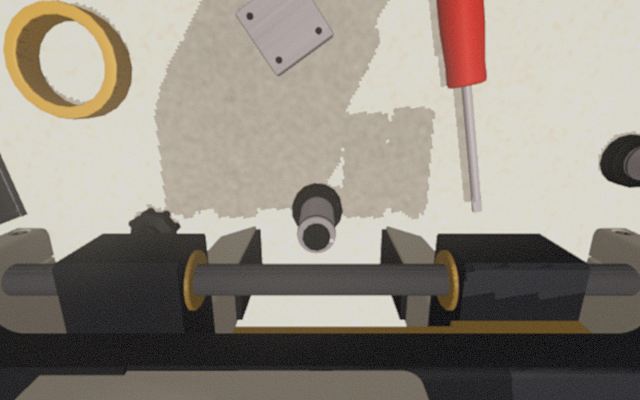

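The post sits between the jaws with its tip at (317,236), so I'll grip it.

>>> {"method": "arm_command", "body": {"motion": [[44,0,0,0,0,0,0],[44,0,0,0,0,0,0],[44,30,0,0,0,0,0],[44,26,0,0,0,0,0],[44,2,0,0,0,0,0]]}}

```text
clock: 27.68
position: [0.536, -0.3088, 0.2014]
ee_rot: [-1.06, 1.297, 1.063]
force: [-0.1, -0.8, 0.8]
width: 0.481
```

>>> {"method": "arm_command", "body": {"motion": [[12,0,0,0,0,0,0],[12,0,0,0,0,0,0],[12,0,0,0,0,0,0],[12,0,0,0,0,0,0],[12,0,0,0,0,0,0]]}}

```text
clock: 28.3
position: [0.5366, -0.3095, 0.2028]
ee_rot: [-1.063, 1.296, 1.06]
force: [0.2, 0.0, 7.8]
width: 0.234
```

```bash
python3 -c "
from h import *
status()"
```

```text
t28.30 grasp [ 536.8 -309.6   43.8] yaw 78.6 down [ 0.002 -0.001 -1.   ] w 21.5 F [0.2 0.  7.8] j7 2.26
```

>>> {"method": "arm_command", "body": {"motion": [[12,-15,0,0,0,0,0],[12,-45,0,0,0,0,0],[12,-55,0,0,0,0,0],[12,-55,0,0,0,0,0]]}}

```text
clock: 28.8
position: [0.5358, -0.309, 0.3742]
ee_rot: [-1.061, 1.297, 1.061]
force: [1.4, 0.7, -1.5]
width: 0.23
```

```bash
python3 -c "
from h import *
plan(637,238.5,210,78.6)"
```

```text
t28.80 grasp [ 535.8 -309.   215.2] yaw 78.6 down [-0. -0. -1.] w 21.1 F [ 1.4  0.7 -1.5] j7 2.14
shift [  5.2   9.1 556.7] turn [-0. -0. -0.] rows>= 11
```

>>> {"method": "arm_command", "body": {"motion": [[12,0,0.7,46.4,0,0,0],[12,0,0.7,46.4,0,0,0],[12,0,0.7,46.4,0,0,0],[12,0,0.7,46.4,0,0,0],[12,0,0.7,46.4,0,0,0]]}}

```text
clock: 29.42
position: [0.5784, -0.0796, 0.3727]
ee_rot: [-1.061, 1.296, 1.061]
force: [0.8, 0.2, -0.4]
width: 0.232
```

>>> {"method": "arm_command", "body": {"motion": [[12,0,0.7,46.4,0,0,0],[12,0,0.7,46.4,0,0,0],[12,0,0.7,46.4,0,0,0],[12,0,0.7,46.4,0,0,0],[12,0,0.7,46.4,0,0,0]]}}

```text
clock: 30.05
position: [0.6208, 0.1485, 0.3728]
ee_rot: [-1.061, 1.296, 1.061]
force: [-0.3, -0.6, -0.3]
width: 0.232
```

>>> {"method": "arm_command", "body": {"motion": [[12,0,0.7,46.4,0,0,0],[12,0,0.7,46.4,0,0,0],[12,0,0,0,0,0,0],[12,50,0,0,0,0,0],[12,50,0,0,0,0,0]]}}

```text
clock: 30.68
position: [0.638, 0.2376, 0.272]
ee_rot: [-1.062, 1.295, 1.06]
force: [0.4, -0.1, -1.5]
width: 0.236
```

>>> {"method": "arm_command", "body": {"motion": [[12,0,0,0,0,0,0],[12,0,0,0,0,0,0]]}}

```text
clock: 30.92
position: [0.6387, 0.2377, 0.2741]
ee_rot: [-1.062, 1.295, 1.06]
force: [0.6, -0.5, -0.6]
width: 0.231
```

```bash
python3 -c "
from h import *
plan(637.5,238.5,58.8,78.6)"
```

```text
t30.93 grasp [639.  237.8 115.1] yaw 78.6 down [ 0.002  0.    -1.   ] w 21.2 F [ 0.6 -0.5 -0.6] j7 1.30
shift [56.3  1.8  0.4] turn [-0.   0.   0.1] rows>= 2
```

>>> {"method": "arm_command", "body": {"motion": [[12,30,1.2,0.4,0,0,0],[12,20,0,0,0,0,0],[12,4,0,0,0,0,0],[12,0,0,0,0,0,0],[12,0,0,0,0,0,0]]}}

```text
clock: 31.55
position: [0.6373, 0.239, 0.2189]
ee_rot: [-1.062, 1.295, 1.061]
force: [-0.3, -0.1, -1.7]
width: 0.232
```

```bash
python3 -c "
from h import *
plan(637.5,238.5,58.3,78.6)"
```

```text
t31.55 grasp [637.5 239.1  59.9] yaw 78.6 down [ 0.001  0.    -1.   ] w 21.3 F [-0.3 -0.1 -1.7] j7 1.33
shift [ 1.6 -0.1 -0.6] turn [0.  0.  0.1] rows>= 1
```

>>> {"method": "arm_command", "body": {"motion": [[12,0.8,0,0,0,0,0],[12,0.7,0,0,0,0,0],[12,0,0,0,0,0,0]]}}

```text
clock: 31.92
position: [0.6372, 0.239, 0.2179]
ee_rot: [-1.061, 1.295, 1.061]
force: [-3.0, -1.3, 8.4]
width: 0.233
```

```bash
python3 -c "
from h import *
status()"
```

```text
t31.93 grasp [637.4 239.1  58.9] yaw 78.6 down [ 0.001  0.001 -1.   ] w 21.3 F [-3.  -1.3  8.4] j7 1.33
```

>>> {"method": "arm_command", "body": {"motion": [[30,0,0,0,0,0,0],[44,0,0,0,0,0,0],[44,0,0,0,0,0,0],[50,-15,0,0,0,0,0],[50,-50,0,0,0,0,0]]}}

```text
clock: 32.55
position: [0.6358, 0.239, 0.2803]
ee_rot: [-1.061, 1.302, 1.063]
force: [0.1, 1.0, 0.6]
width: 0.545
```

>>> {"method": "arm_command", "body": {"motion": [[80,-60,0,0,0,0,0],[80,-60,0,0,0,0,0],[80,-40,-20,0,0,0,0],[80,0,-40,0,0,0,0],[80,0,0,0,0,0,0]]}}

```text
clock: 33.17
position: [0.6972, 0.2254, 0.4424]
ee_rot: [-1.062, 1.297, 1.058]
force: [-0.2, 0.1, -1.1]
width: 0.871
```

>>> {"method": "arm_command", "body": {"motion": [[80,0,0,0,0,0,0],[80,0,0,0,0,0,0]]}}

```text
clock: 33.42
position: [0.6949, 0.2277, 0.4415]
ee_rot: [-1.062, 1.297, 1.063]
force: [-0.6, 0.2, 0.2]
width: 0.869
```

```bash
python3 -c "
from h import *
import cv2
status();im,Rc,o=wrist('w8');P=pts(im,Rc,o)*1000
for x,y in [(541,338),(636,238.5)]:
    q=P[(np.hypot(P[...,0]-x,P[...,1]-y)<25)&(abs(P[...,2]-75)<5)]; print('tip',len(q),q.mean(0).round(1))
rect(P,498,137,40,75)
for c in ('wrist','top','scene'):
    if c!='wrist': i=get_image(c); cv2.imwrite(f'pics/{c}9.png',i['frame'][:,:,::-1])
    for t in ['tall_post_1','round_mark_1','riser_block','thick_spacer','short_post','thin_spacer','height_gauge']: print(c,t,[(round(d['p'],2),np.round(np.array(d['point'])*1000).astype(int).tolist()) for d in pinpoint(c,t)])
"
```

```text
t33.42 grasp [694.8 227.7 282.5] yaw 78.7 down [-0.001  0.    -1.   ] w 79.8 F [-0.6  0.2  0.2] j7 1.26
tip 0 [nan nan nan]
tip 289 [635.2 240.5  73. ]
574 [517.1 135.9  74. ] ((516.860595703125, 135.27284240722656), (44.4118537902832, 9.460033416748047), 79.53418731689453)
wrist tall_post_1 [(0.96, [543, 341, 15]), (0.96, [490, -36, 4]), (0.85, [639, 237, 16])]
wrist round_mark_1 [(0.81, [542, 338, 13]), (0.59, [642, 239, 17])]
wrist riser_block [(0.73, [501, 136, 16])]
wrist thick_spacer []
wrist short_post [(0.66, [544, -94, -2])]
wrist thin_spacer []
wrist height_gauge [(0.71, [639, 72, 18])]
top tall_post_1 [(0.69, [485, -35, 2]), (0.54, [637, 242, 12])]
top round_mark_1 [(0.66, [548, 334, 15]), (0.61, [640, 236, 18])]
top riser_block []
top thick_spacer [(0.78, [382, -34, 0]), (0.65, [504, 140, 54]), (0.61, [739, -260, -1])]
top short_post [(0.6, [548, -88, 0])]
top thin_spacer [(0.58, [415, -309, -2])]
top height_gauge [(0.52, [639, 72, 16])]
scene tall_post_1 [(0.56, [638, 236, 15]), (0.54, [543, 340, 13]), (0.52, [490, -34, 5])]
scene round_mark_1 [(0.63, [545, 341, 15]), (0.57, [636, 237, 14])]
scene riser_block [(0.74, [635, 235, 14]), (0.6, [502, 134, 12]), (0.17, [501, 138, 57])]
scene thick_spacer [(0.84, [736, -265, -1]), (0.67, [496, 139, 57]), (0.57, [384, -38, -1])]
scene short_post [(0.83, [545, -90, 6])]
scene thin_spacer [(0.85, [414, -306, 0])]
scene height_gauge [(0.92, [641, 71, 16])]<string>:6: RuntimeWarning: Mean of empty slice.
  ret = um.true_divide(
```

View pics/w8.png

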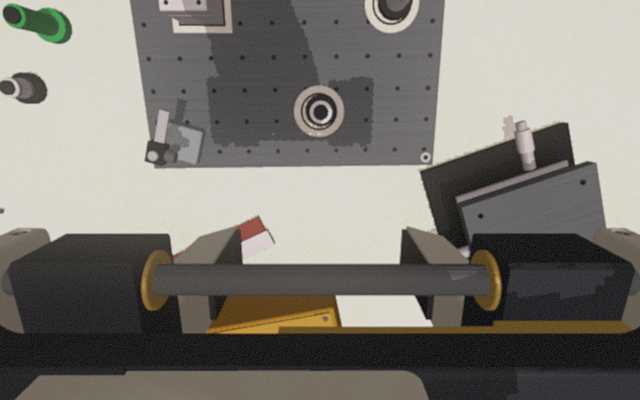

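View pics/scene9.png

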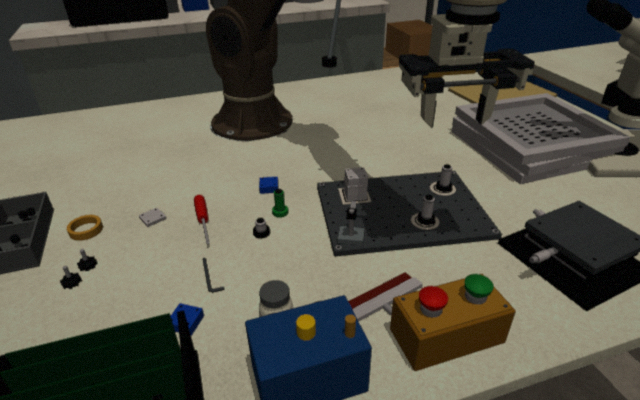

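The two posts stand on their circles, at (447,183) and (426,214) in the scene view. The block with its spacer is on the square at (355,186), and the short post and thin spacer are untouched.

```bash
python3 -c "
from cell import arm
print(arm.sign_off())"
```

```text
the job is handed in; nothing more can be done
None
```

I set up the tooling plate and handed the job in at about 34 s; no verdict came back. The block is on the square outline with the 20 mm spacer lined up on top, and the two aluminium tall posts stand on the round outlines.

| Item | Measured | Target (mm) | Target it is held against |
|---|---|---|---|
| Block | (499, 137), 78.5° | (497, 137), 78.7° | square outline |
| Spacer | (499, 138.5), 78.4° | (499, 137), 78.5° | block |
| First post, tip | (540, 340) | (541, 338) | round outline |
| Second post, tip | (635, 240.5) | (636, 238.5) | round outline |

- **Left alone:** I did not touch the short post, thin spacer, green post, blue spacers or height gauge. The final networks found the short post, thin spacer and gauge in their old places.
- **Forces:** the highest wrist force read after a move was about 10 N.
- **Checks that failed:** in the last wrist picture, the first post's tip and most of the spacer were cut off at the image edge, so those two fits failed. The network points and the scene picture agreed with the earlier measurements.
- **Wrong detection:** one network reported a riser block at the second post. The picture shows a post there.

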